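# Close the key-fob pressing jig

## Robot

A 6-joint arm with a two-finger parallel gripper is mounted at the origin on the work surface. World frame = base frame: x ahead of the robot, y to its left, z up, the work surface at z = 0. Lengths are in m, angles in rad, forces in N, time in s.
With the tool pointing down it reaches from about 0.325 to 0.925 m from the base axis. Payload 3.1 kg.
Tool frame: the origin (TCP) lies at the very end of the fingers, on their centre line; the grasp point (between the pads) lies 19 mm behind it; z points along the fingers, x is the direction in which the jaws open and shut, and the axes are right-handed (so a half turn about z gives the same grasp; the last joint's range is limited). The gripper opens to 85 mm and grips with 20 to 120 N. Pads are 22 mm wide; open, the fingers measure 114 mm over their backs; the gripper's body (76 mm by 85 mm) begins 54 mm behind the grasp point. The pads swing forward as they close: fully open they stand 13 mm farther back than shut.
Start: joints at [-1.457, 0.217, 1.613, -0, 1.311, -0.112], TCP at [0.14, -0.609, 0.231] pointing down, gripper open.
Joint ranges: [-2.75, 2.75], [-0.78, 2.1], [0.31, 2.55], [-1.13, 4.27], [0.13, 2.63], [-2.58, 2.58]. Speed limits (rad/s): [2.79, 2.79, 3.14, 3.14, 3.14, 3.14].

## Interface

Orientations are given as [roll, pitch, yaw] about the fixed x, y, z axes, in that order (R = Rz(yaw) Ry(pitch) Rx(roll)).
In Python, from station import env gives the robot as it stands.
- The arm moves only by the tool jog_arm, never from a script. Its argument "targets" is a list of rows, each a list of 7 numbers: the turn, a rotation vector about the tool's x, y, z in rad, then the shift along the tool's x, y, z in mm, then the closure, from 0 (fully open) to 1 (shut). In form: [[rx, ry, rz, tx, ty, tz, claw], ...]. A call has 1 to 5 rows; each row shifts and turns the pose as measured when the row begins, along the tool's axes as they then stand; what a row does not reach is not made up. A row lasts 1/8 s, in which the tool goes at most 62.5 mm and 10.7 degrees, less where a joint would pass 70% of its speed; a pose out of reach is approached as far as the arm can. A call with a gripper value outside its range is refused whole. The fingers move at their own pace and stop on an object; "grip_force" is the grip in N (left out, the last holds). Time passes only in rows, so rows that do not move let the fingers close. It gives the time, the measured TCP pose, the force and the opening at its end, in the units of the state.
- env.read_state(): the state, without advancing time (a new reading comes with each control period).
- env.camera(name): name is "scene" or "top" or "wrist"; returns the picture (480x640x3 uint8, red, green, blue); there is no depth.
- env.camera_model(name): a dict with "fx", "fy", "cx", "cy" (pixels), "xyz" and "attitude" of the camera in the world. Camera axes: x right, y up, looking along -z (the intrinsics and any distortion apply to the point x, -y, -z); pixel columns grow to the right and rows downward; lengths in m; the calibration is good to about 2 mm. A picture is of the moment at which its call begins: read the wrist's pose just before it. camera_model takes no time and is no camera call; for the wrist camera it gives the pose at the moment of the call.
- env.job_done(): hands the job in, once; it reports no verdict.
Trained networks look in the newest picture that a camera, given by its name, has taken for a name from the list of things; names that differ only in an ending like _2 or _b are one class to them, and where a whole thing is asked for, a point or a joint stands for the part that bears it (a point fixed in the world has none). Each returns a list of dicts, best first, with "confidence" (0 to 1); they miss things now and then, are a little off and sometimes report something else, mostly with a low value. They report only what shows in the picture. A call takes as long as a camera call. They do not tell look-alikes from the thing itself.
- env.masks_of(camera, label): "pixels" (480x640 bool, what is visible of it) and "bbox" ([left, top, right, bottom] in pixels, round what is visible of it).
The state is a dict: "time": time; "joint_positions": joint angles; "joint_velocities": joint speeds; "tau": joint torques, N m; "eef_pos": TCP position; "tool_rot": TCP orientation; "wrist_force": force on the tool from outside, world axes, zero at the start; "wrist_torque": the same for the moment, N m; "width": finger opening in m.
Only numpy, scipy, OpenCV 4.12 (cv2) and the standard library are available. Lean on these libraries where they do the work, as an engineer would, in place of code of your own. Each camera call takes 0.05 s, during which the arm holds its last target.

## Task

Close the empty pressing jig: pick up the longer of the two metal cover plates by its wooden grip, lower it over both pins of the wooden base until it lies flush on the wood, and only then let go. Leave the shorter cover plate where it lies.

Things in the scene. Friction and masses are not known exactly. Their poses are not given: they have to be found in the camera images.
- jig: The pressing jig's light wooden base, 200 x 120 x 20 mm, fixed on the green mat (the mat's top is 3 mm above the table). Origin at the centre of its underside; x along its 200 mm length, z up. Two upright steel pins stand on its top at x = +60 and -60 mm, y = 0; each is 36 mm tall (tip 56 mm above the origin), 18 mm thick for the lowest 10 mm, then tapering to 8 mm near the tip. A flat dark drop-shaped rubber pad lies flush in the top between the pins.
- long_plate: The cover plate that fits: loose bare aluminium plate 170 x 90 x 10 mm, 0.3 to 0.5 kg, lying flat on the mat. Origin at the centre of its underside; x along its 170 mm length, z up. Two through holes of 28 mm diameter at x = +60 and -60 mm, y = 0. On its top, centred between the holes, stands a dark wooden grip bar 70 mm long (along x), 24 mm wide (along y) and 40 mm high (top 50 mm above the origin). It fits the pins either way round.
- short_plate: The cover plate of another jig, not to be moved: loose aluminium plate 130 x 90 x 10 mm, lying flat on the mat. Origin at the centre of its underside; x along its 130 mm length, z up. Its 28 mm holes are at x = +40 and -40 mm; its grip bar is 40 mm long, 24 mm wide and 40 mm high.
Things that resemble listed ones, but are neither listed nor needed, are in the scene too. What is shaped like the long_plate but orange is not meant.

How it is judged:
At the end, for the whole second after the job is handed in: The long plate lies on the jig's wooden base with both pins through its holes: centre within 15 mm of the base's centre, underside no more than 4 mm above the wood, level within about 3 degrees, long sides parallel within 15 degrees (either way round), released and at rest (horizontal distance between long_plate and jig below 0.015 m and z of long_plate in the frame of jig below 0.024 m and angle between long_plate's own z axis and vertical below 0.05 rad and angle between the x axis of long_plate and the x axis of jig, either way round below 0.26 rad and linear speed of long_plate below 0.02 m/s); the robot touches nothing.
It fails at once if the long plate is let go above the jig before it is down (more than 12 mm above the wood) (horizontal distance between long_plate and jig below 0.06 m and z of long_plate in the frame of jig above 0.032 m and contact force between the fingers and long_plate below 0.05 N).
It fails at once if the short plate is moved by more than 20 mm (distance of short_plate from where it was at the start of the episode above 0.02 m).
It also fails if it takes over 38 s, if anything falls off the work surface, if the arm or the gripper's body presses on something with over 40 N, if the wrist force passes 120 N, or if a joint passes its speed limit or range.

## Working session

There is one attempt and no reset: what is moved stays moved. The work goes in short steps, Python scripts to look and compute and a tool call to move; the robot and the scene stay as the last step left them, time stands still between calls to the robot, and variables do not carry over. Pictures are saved under pics/ and viewed, and the job is handed in when it is done.

Besides the shell and the picture viewer there is one more tool, called after "Emit:" by a JSON object that holds its "op" and its "data". jog_arm: Moves the arm, as the interface text tells. Its arguments: {"type":"object","properties":{"targets":{"type":"array","items":{"type":"array","items":{"type":"number"}}},"grip_force":{"type":"number"}},"required":["targets"]}

```bash
mkdir -p pics; ls
python3 - <<'E'
from station import env
import cv2
s=env.read_state();print(s)
for n in ["scene","top"]:
    im=env.camera(n);cv2.imwrite(f"pics/{n}0.png",im[:,:,::-1]);print(n,env.camera_model(n))
    if n=="top":
        for l in ["long_plate","short_plate","jig"]:
            for m in env.masks_of(n,l): print(l,m["confidence"],m["bbox"],m["pixels"].sum())
print(env.read_state()["time"])
E
```

```text
pics
{'time': 0.0, 'joint_positions': array([-1.45721954e+00,  2.17805845e-01,  1.61494127e+00, -1.30375992e-05,
        1.31130889e+00, -1.12156971e-01]), 'joint_velocities': array([-5.80901708e-05,  8.65635929e-04,  4.85458689e-04, -2.87285529e-04,
       -1.51283280e-07, -1.37579991e-03]), 'tau': array([-3.15899142e-04, -3.96850491e+01, -3.03853691e+01, -2.59659822e-05,
        9.64227773e-03,  3.51847351e-08]), 'eef_pos': array([ 0.13983828, -0.60830735,  0.2299325 ]), 'tool_rot': array([-3.14132946e+00,  2.44928176e-03, -1.34505888e+00]), 'wrist_force': array([ 0.47974909, -0.13094696,  0.0344482 ]), 'wrist_torque': array([0.00034541, 0.03875149, 0.01345838]), 'width': 0.08574725844497708}
scene {'fx': 474.2290486116844, 'fy': 474.2290486116844, 'cx': 313.0645589341606, 'cy': 238.62132255384734, 'xyz': array([ 1.44882128, -0.06896655,  0.72480182]), 'attitude': array([0.94972779, 0.00246425, 1.66088436])}
top {'fx': 490.9247697004575, 'fy': 490.9247697004575, 'cx': 329.28950285738495, 'cy': 243.48149734429362, 'xyz': array([ 0.39628083, -0.16692098,  1.10873953]), 'attitude': array([ 0.08275442, -0.00738417, -1.59816836])}
long_plate 0.88 [290.6, 137.7, 344.1, 216.9] 2733
long_plate 0.6 [489.0, 261.4, 553.4, 348.5] 3193
short_plate 0.68 [316.4, 232.4, 358.0, 292.0] 2136
jig 0.6 [123.4, 175.0, 205.5, 276.1] 5041
0.25
```

View pics/top0.png

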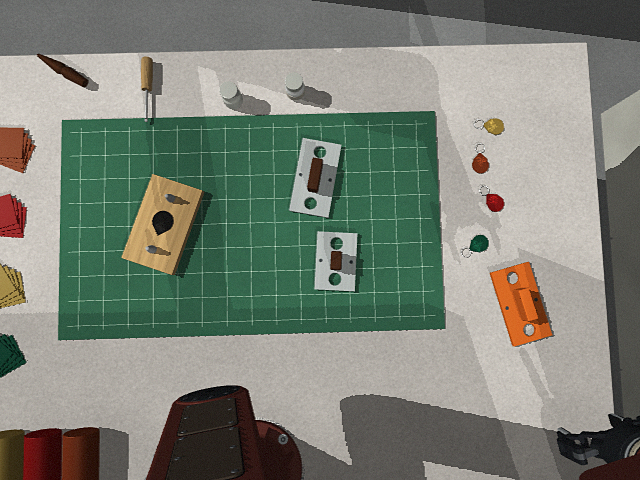

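View pics/scene0.png

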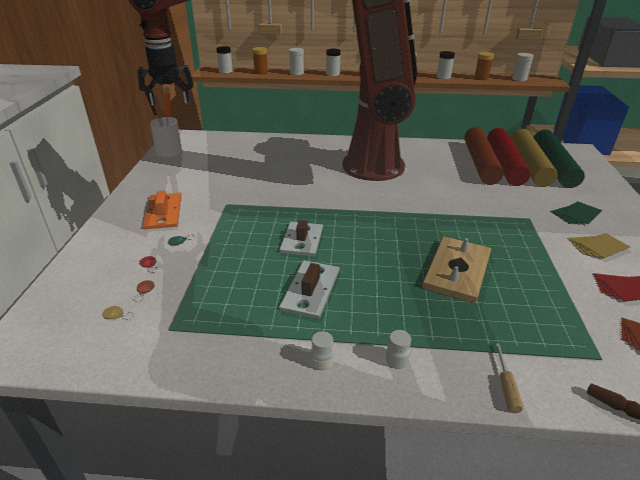

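Candidates in the top view:
- Aluminium plate at (315,177), long, with a grip of about 70 mm. This is my choice.
- Aluminium plate at (337,262), the short one.
- Orange look-alike at (521,304), excluded.

The jig is at (165,225). I'll fit the poses next.

```bash
cat > h.py <<'E'
import numpy as np, cv2
from scipy.spatial.transform import Rotation as Ro
from scipy.optimize import minimize
def proj(cm,P):
    R=Ro.from_euler('xyz',cm['attitude']).as_matrix()
    p=(np.atleast_2d(P)-cm['xyz'])@R
    return np.c_[cm['cx']+cm['fx']*p[:,0]/-p[:,2], cm['cy']-cm['fy']*p[:,1]/-p[:,2]]
def ray(cm,uv,z):
    R=Ro.from_euler('xyz',cm['attitude']).as_matrix()
    d=R@np.array([(uv[0]-cm['cx'])/cm['fx'],-(uv[1]-cm['cy'])/cm['fy'],-1])
    return cm['xyz']+d*(z-cm['xyz'][2])/d[2]
def box(x0,x1,y0,y1,z0,z1): return np.array([[a,b,c] for a in(x0,x1) for b in(y0,y1) for c in(z0,z1)])
def place(P,q,z0=0.003):
    c,s=np.cos(q[2]),np.sin(q[2]); return np.c_[q[0]+c*P[:,0]-s*P[:,1],q[1]+s*P[:,0]+c*P[:,1],z0+P[:,2]]
PL=dict(long=[box(-.085,.085,-.045,.045,0,.01),box(-.035,.035,-.012,.012,.01,.05)],
        short=[box(-.065,.065,-.045,.045,0,.01),box(-.02,.02,-.012,.012,.01,.05)],
        jig=[box(-.1,.1,-.06,.06,0,.02)])
def circ(x,z,r=.014): 
    t=np.linspace(0,2*np.pi,24,endpoint=False); return np.c_[x+r*np.cos(t),r*np.sin(t),0*t+z]
def overlay(im,cm,kind,q,z0=.003,S=1,off=(0,0),col=(255,0,255)):
    for b in PL[kind]:
        h=cv2.convexHull(((proj(cm,place(b,q,z0))-off)*S).astype(np.float32)); cv2.polylines(im,[np.round(h).astype(int)],True,col,1)
    if kind!='jig':
        hx=.06 if kind=='long' else .04
        for x in(-hx,hx): cv2.polylines(im,[np.round((proj(cm,place(circ(x,.01),q,z0))-off)*S).astype(int)],True,col,1)
    else:
        for x in(-.06,.06): cv2.polylines(im,[np.round((proj(cm,place(np.array([[x,0,.02],[x,0,.056]]),q,z0))-off)*S).astype(int)],False,col,1)
def fit(cm,kind,mask,q0,z0=.003):
    # silhouette fit with soft edges
    m=cv2.GaussianBlur(mask.astype(np.float32),(0,0),1.5)
    def ren(q):
        im=np.zeros(mask.shape,np.uint8)
        for b in PL[kind]:
            h=cv2.convexHull(proj(cm,place(b,q,z0)).astype(np.float32))
            cv2.fillConvexPoly(im,np.round(h*256).astype(np.int32),1,cv2.LINE_8,8)
        return cv2.GaussianBlur(im.astype(np.float32),(0,0),1.5)
    f=lambda q:((ren(q)-m)**2).sum()
    best=None
    for d in np.linspace(-.4,.4,9):
        q=np.array(q0)+[0,0,d]
        r=minimize(f,q,method='Nelder-Mead',options=dict(initial_simplex=[q,q+[.01,0,0],q+[0,.01,0],q+[0,0,.1]],xatol=1e-4,fatol=.01))
        if best is None or r.fun<best.fun: best=r
    return best.x,best.fun
E
python3 - <<'E'
from h import *
from station import env
im=env.camera("top");cm=env.camera_model("top")
out={}
S=4;off=np.array([110,120]);big=cv2.resize(im[120:300,110:380,::-1],None,fx=3-0.05,fy=3-0.05,interpolation=cv2.INTER_CUBIC);S=2.95
for l,k,g in[("long_plate","long",(315,177)),("short_plate","short",(337,262)),("jig","jig",(165,225))]:
    ms=env.masks_of("top",l); m=[m for m in ms if m["pixels"][g[1]-25:g[1]+25,g[0]-25:g[0]+25].sum()>300][0]["pixels"]
    c=ray(cm,g,.013)
    ys,xs=np.nonzero(m); e=np.linalg.eigh(np.cov(np.c_[xs,ys].T))[1][:,1]
    a=ray(cm,(g[0]+20*e[0],g[1]+20*e[1]),.013)-c
    q,f=fit(cm,k,m,[c[0],c[1],np.arctan2(a[1],a[0])]); out[k]=q
    print(k,q.round(4),np.degrees(q[2]).round(1),f,m.sum())
    overlay(big,cm,k,q,S=S,off=off)
cv2.imwrite("pics/fit0.png",big)
E
```

```text
long [ 0.6382 -0.1502  2.9314] 168.0 100.96979522705078 2915
short [ 0.4471 -0.1895  3.0665] 175.7 232.442626953125 1988
jig [0.5407 0.1934 2.7914] 159.9 22.054426193237305 5039
```

View pics/fit0.png

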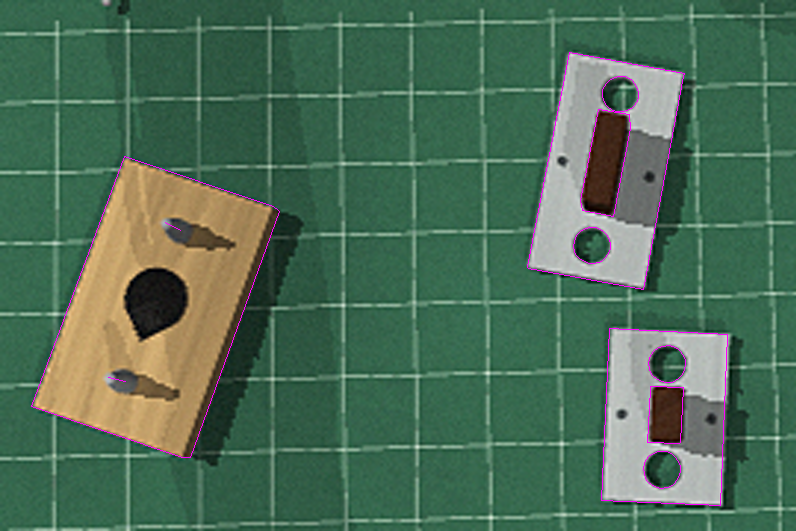

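```bash
cat > go.py <<'E'
import sys; from h import *
from station import env
def go(x,y,z,yawdeg):
    s=env.read_state(); R=Ro.from_euler('xyz',s['tool_rot']); T=Ro.from_euler('xyz',[np.pi,0,np.radians(yawdeg)])
    print('t',s['time'],'pos',s['eef_pos'].round(4),'yaw',np.degrees(s['tool_rot'][2]).round(2),'F',s['wrist_force'].round(1),'w',round(s['width'],4),'q6',s['joint_positions'][5].round(2))
    print('turn',(R.inv()*T).as_rotvec().round(4),'shift mm',(R.inv().apply(np.array([x,y,z])-s['eef_pos'])*1000).round(1))
if __name__=='__main__': go(*map(float,sys.argv[1:5]))
E
python3 go.py .638 -.150 .16 -102
```

```text
t 0.45 pos [ 0.14   -0.6091  0.2312] yaw -77.06 F [-1.   0.7  0.1] w 0.0855 q6 -0.11
turn [-0.000e+00  2.000e-04  4.352e-01] shift mm [-335.9 -588.2   71.3]
```

Emit:
{"op": "jog_arm", "data": {"targets": [[0, 0, 0, -30, -53, 0, 0], [0, 0, 0, -30, -53, 0, 0], [0, 0, 0, -30, -53, 0, 0], [0, 0, 0, -30, -53, 0, 0], [0, 0, 0, -30, -53, 0, 0]]}}

```text
time: 1.08
eef_pos: [0.3681, -0.403, 0.232]
tool_rot: [-3.141, -0.005, -1.355]
wrist_force: [1.2, -0.0, 0.1]
width: 0.0854
```

Emit:
{"op": "jog_arm", "data": {"targets": [[0, 0, 0, -30, -53, 0, 0], [0, 0, 0, -30, -53, 0, 0], [0, 0, 0, -30, -53, 0, 0], [0, 0, 0, -30, -53, 0, 0], [0, 0, 0, -30, -53, 0, 0]]}}

```text
time: 1.7
eef_pos: [0.6006, -0.1938, 0.2336]
tool_rot: [-3.137, -0.01, -1.355]
wrist_force: [0.4, -0.5, 0.4]
width: 0.0853
```

```bash
python3 go.py .638 -.150 .16 -102
```

```text
t 1.7 pos [ 0.6006 -0.1938  0.2336] yaw -77.63 F [ 0.4 -0.5  0.4] w 0.0853 q6 0.94
turn [-0.0061 -0.0086  0.4254] shift mm [-35.5 -45.6  73.4]
```

Emit:
{"op": "jog_arm", "data": {"targets": [[-0.006, -0.009, 0, -35, -46, 0, 0], [0, 0, 0.16, 0, 0, 20, 0], [0, 0, 0.16, 0, 0, 20, 0], [0, 0, 0.11, 0, 0, 20, 0], [0, 0, 0, 0, 0, 0, 0]]}}

```text
time: 2.33
eef_pos: [0.6437, -0.1427, 0.1726]
tool_rot: [-3.14, -0.001, -1.789]
wrist_force: [-0.7, 0.8, -0.1]
width: 0.0853
```

```bash
python3 go.py .638 -.150 .16 -102
python3 - <<'E'
from h import *
from station import env
im=env.camera("wrist");cm=env.camera_model("wrist");b=im[:,:,::-1].copy()
q=[.6382,-.1502,2.9314]
overlay(b,cm,'long',q); cv2.imwrite("pics/w1.png",b)
E
```

```text
t 2.325 pos [ 0.6437 -0.1427  0.1726] yaw -102.48 F [-0.7  0.8 -0.1] w 0.0853 q6 1.46
turn [-0.0017 -0.0008 -0.0084] shift mm [ 8.4  4.  12.6]
```

View pics/w1.png

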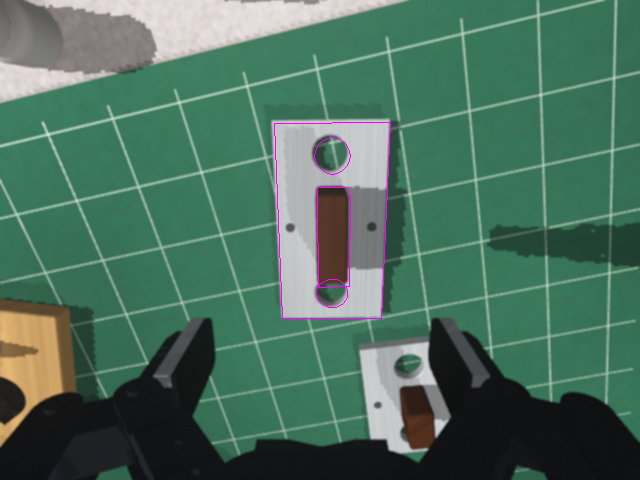

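The wrist view shows the aluminium plate centred at about (332,220), with the long grip bar running from (333,187) to (333,285). The short plate is lower right, at (400,400). The fitted outline matches to within 2 px, so the choice and the pose both hold. Descending.

Emit:
{"op": "jog_arm", "data": {"targets": [[0, 0, -0.008, 8, 4, 10, 0], [0, 0, 0, 0, 0, 50, 0], [0, 0, 0, 0, 0, 40, 0]]}}

```text
time: 2.75
eef_pos: [0.6455, -0.1544, 0.0808]
tool_rot: [-3.12, -0.004, -1.776]
wrist_force: [0.1, -0.4, -0.8]
width: 0.0854
```

```bash
python3 go.py .638 -.150 .019 -102
```

```text
t 2.75 pos [ 0.6455 -0.1544  0.0808] yaw -101.76 F [ 0.1 -0.4 -0.8] w 0.0854 q6 1.44
turn [-0.0217 -0.0041  0.0042] shift mm [-3.   9.6 61.5]
```

Emit:
{"op": "jog_arm", "data": {"targets": [[-0.022, -0.004, 0.004, -3, 8, 15, 0], [0, 0, 0, 0, 0, 0, 0]]}}

```text
time: 3.0
eef_pos: [0.6355, -0.1501, 0.0626]
tool_rot: [3.134, 0.001, -1.78]
wrist_force: [0.9, -0.8, 0.4]
width: 0.0852
```

```bash
python3 go.py .638 -.150 .019 -102
```

```text
t 3.0 pos [ 0.6355 -0.1501  0.0626] yaw -101.98 F [ 0.9 -0.8  0.4] w 0.0852 q6 1.44
turn [0.0075 0.0007 0.0003] shift mm [-0.6 -2.8 43.6]
```

Emit:
{"op": "jog_arm", "data": {"targets": [[0.007, 0, 0, -0.5, -2, 15, 0], [0, 0, 0, 0, 0, 15, 0], [0, 0, 0, 0, 0, 10, 0], [0, 0, 0, 0, 0, 0, 0]]}}

```text
time: 3.5
eef_pos: [0.6409, -0.1512, 0.0244]
tool_rot: [-3.134, -0.0, -1.779]
wrist_force: [-0.4, 0.1, -0.4]
width: 0.0855
```

```bash
python3 go.py .638 -.150 .019 -102
```

```text
t 3.5 pos [ 0.6409 -0.1512  0.0244] yaw -101.94 F [-0.4  0.1 -0.4] w 0.0855 q6 1.44
turn [-0.0074 -0.0004  0.001 ] shift mm [-0.6  3.1  5.4]
```

Emit:
{"op": "jog_arm", "data": {"targets": [[-0.007, 0, 0, -0.5, 3, 4, 0], [0, 0, 0, 0, 0, 0, 0], [0, 0, 0, 0, 0, 0, 0]]}}

```text
time: 3.88
eef_pos: [0.6388, -0.1502, 0.0211]
tool_rot: [-3.14, -0.001, -1.779]
wrist_force: [1.1, -0.6, 0.3]
width: 0.0854
```

```bash
python3 go.py .638 -.150 .019 -102
```

```text
t 3.875 pos [ 0.6388 -0.1502  0.0211] yaw -101.93 F [ 1.1 -0.6  0.3] w 0.0854 q6 1.44
turn [-0.0017 -0.0006  0.0011] shift mm [-0.1  0.8  2.1]
```

Aligned, so closing the gripper.

Emit:
{"op": "jog_arm", "data": {"targets": [[0, 0, 0, 0, 0, 0, 1], [0, 0, 0, 0, 0, 0, 1], [0, 0, 0, 0, 0, 0, 1], [0, 0, 0, 0, 0, 0, 1], [0, 0, 0, 0, 0, 0, 1]], "grip_force": 80}}

```text
time: 4.5
eef_pos: [0.6396, -0.1504, 0.0221]
tool_rot: [-3.138, -0.001, -1.779]
wrist_force: [1.2, -0.9, -0.9]
width: 0.0229
```

Emit:
{"op": "jog_arm", "data": {"targets": [[0, 0, 0, 0, 0, 0, 1], [0, 0, 0, 0, 0, 0, 1]]}}

```text
time: 4.75
eef_pos: [0.6396, -0.1504, 0.0221]
tool_rot: [-3.138, -0.001, -1.779]
wrist_force: [0.4, 0.8, 0.1]
width: 0.0231
```

Emit:
{"op": "jog_arm", "data": {"targets": [[0, 0, 0, 0, 0, -15, 1], [0, 0, 0, 0, 0, -25, 1], [0, 0, 0, 0, 0, -30, 1], [0, 0, 0, 0, 0, -30, 1], [0, 0, 0, 0, 0, 0, 1]]}}

```text
time: 5.38
eef_pos: [0.6341, -0.1487, 0.1204]
tool_rot: [3.133, 0.0, -1.779]
wrist_force: [0.3, -0.2, -4.8]
width: 0.0226
```

```bash
python3 go.py .5407 .1934 .12 -110.1
python3 - <<'E'
from h import *
from station import env
s=env.read_state();im=env.camera("wrist");cm=env.camera_model("wrist");b=im[:,:,::-1].copy()
p=s['eef_pos'];yaw=s['tool_rot'][2]
q=[p[0]-.0014,p[1]+.0002,yaw+np.pi/2]
overlay(b,cm,'long',q,p[2]-.0191); cv2.imwrite("pics/w2.png",b)
E
```

```text
t 5.375 pos [ 0.6341 -0.1487  0.1204] yaw -101.93 F [ 0.3 -0.2 -4.8] w 0.0226 q6 1.44
turn [ 0.0088 -0.0002  0.1426] shift mm [-315.4  162.1    2. ]
```

View pics/w2.png

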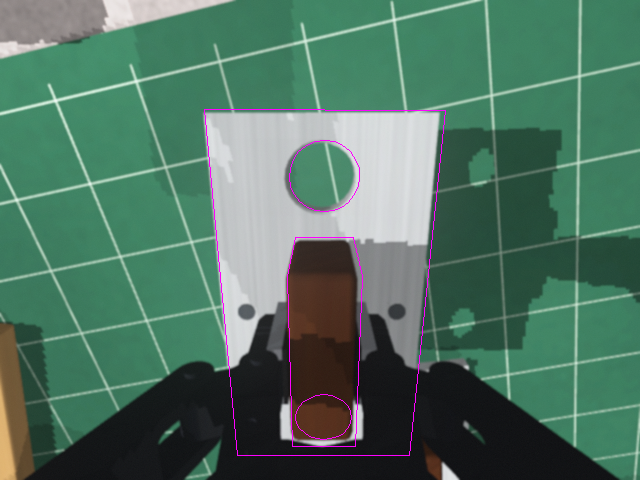

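Lifted; the wrist force is 4.8 N, so about 0.48 kg. The wrist view shows the plate level in the gripper, with its front hole at (322,176) and its outline within about 4 px of the model. Moving over the jig.

Emit:
{"op": "jog_arm", "data": {"targets": [[0.008, 0, 0, -25, 13, 0, 1], [0, 0, 0, -40, 20, 0, 1], [0, 0, 0, -45, 23, 0, 1], [0, 0, 0, -45, 23, 0, 1], [0, 0, 0, -45, 23, 0, 1]]}}

```text
time: 6.05
eef_pos: [0.5653, 0.0713, 0.1077]
tool_rot: [3.119, -0.001, -1.787]
wrist_force: [0.3, -1.0, -4.4]
width: 0.0229
```

```bash
python3 go.py .542 .193 .12 -110.1
```

```text
t 6.05 pos [0.5653 0.0713 0.1077] yaw -102.39 F [ 0.3 -1.  -4.4] w 0.0229 q6 1.79
turn [ 0.0225 -0.0025  0.1345] shift mm [-113.8   49.1  -11.3]
```

Emit:
{"op": "jog_arm", "data": {"targets": [[0.022, 0, 0, -30, 13, -14, 1], [0, 0, 0, -35, 15, -3, 1], [0, 0, 0, -30, 13, 0, 1], [0, 0, 0.07, 0, 0, 0, 1], [0, 0, 0, 0, 0, 0, 1]]}}

```text
time: 6.68
eef_pos: [0.5327, 0.1789, 0.1126]
tool_rot: [3.12, -0.01, -1.852]
wrist_force: [-0.2, 0.4, -5.0]
width: 0.0228
```

```bash
python3 go.py .542 .193 .11 -110.1
```

```text
t 6.675 pos [0.5327 0.1789 0.1126] yaw -106.11 F [-0.2  0.4 -5. ] w 0.0228 q6 2.05
turn [ 0.0214 -0.0106  0.0695] shift mm [-16.1  -5.1   2.3]
```

Emit:
{"op": "jog_arm", "data": {"targets": [[0.021, -0.01, 0.07, -16, -5, 0, 1], [0, 0, 0, 0, 0, 0, 1], [0, 0, 0, 0, 0, 0, 1]]}}

```text
time: 7.05
eef_pos: [0.5387, 0.1909, 0.1081]
tool_rot: [3.135, -0.006, -1.921]
wrist_force: [-0.7, -0.8, -5.2]
width: 0.0229
```

```bash
python3 go.py .542 .193 .11 -110.1
```

```text
t 7.05 pos [0.5387 0.1909 0.1081] yaw -110.06 F [-0.7 -0.8 -5.2] w 0.0229 q6 2.14
turn [ 0.007  -0.0059  0.0007] shift mm [-3.  -2.3 -1.9]
```

Emit:
{"op": "jog_arm", "data": {"targets": [[0.007, -0.006, 0, -3, -2, 0, 1], [0, 0, 0, 0, 0, 0, 1]]}}

```text
time: 7.3
eef_pos: [0.5415, 0.192, 0.1076]
tool_rot: [3.141, -0.0, -1.921]
wrist_force: [-0.3, -0.2, -5.7]
width: 0.0231
```

```bash
python3 go.py .542 .193 .11 -110.1
python3 - <<'E'
from h import *
from station import env
s=env.read_state();p=s['eef_pos'];yaw=s['tool_rot'][2]
o=np.array([-.0014,.0002]);q=[p[0]+o[0],p[1]+o[1],yaw+np.pi/2]
for n in["wrist","top"]:
    im=env.camera(n);cm=env.camera_model(n);b=im[:,:,::-1].copy()
    S=1;off=np.array([0,0])
    if n=="top": S=5;off=np.array([90,165]);b=cv2.resize(b[165:285,90:250],None,fx=5,fy=5,interpolation=cv2.INTER_CUBIC)
    overlay(b,cm,'long',q,p[2]-.0191,S=S,off=off); overlay(b,cm,'jig',[.5407,.1934,2.7914],S=S,off=off,col=(255,255,0)); cv2.imwrite(f"pics/{n}3.png",b)
E
```

```text
t 7.3 pos [0.5415 0.192  0.1076] yaw -110.05 F [-0.3 -0.2 -5.7] w 0.0231 q6 2.14
turn [ 0.0006 -0.0004  0.0009] shift mm [-1.1 -0.2 -2.4]
```

View pics/wrist3.png

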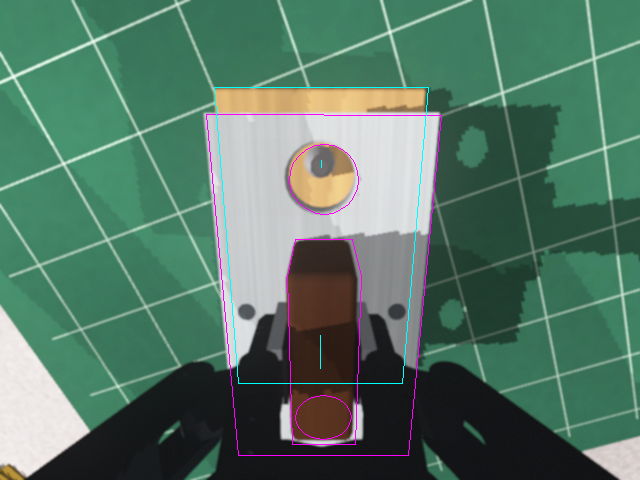

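View pics/top3.png

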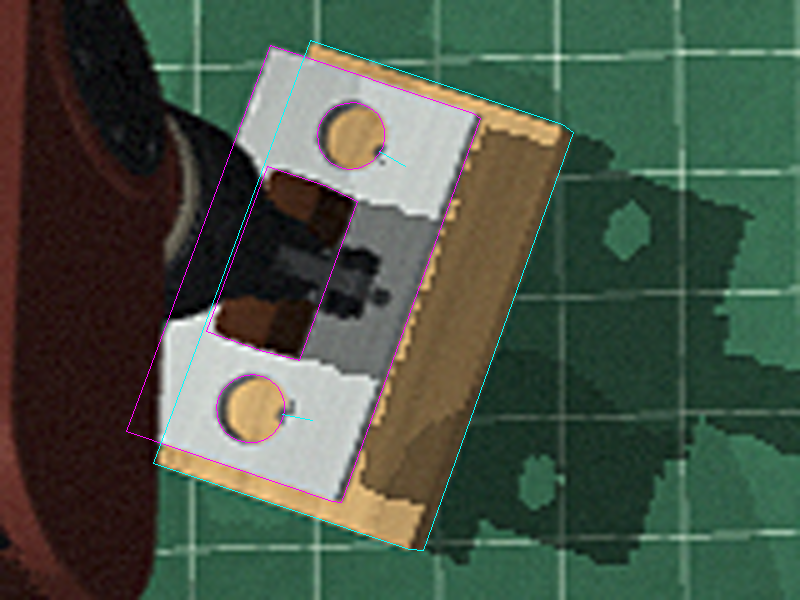

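Both views agree with the model. In the wrist view the pin shows through the front hole at (321,162), and in the top view both predicted hole rings sit on the real holes. Lowering slowly.

Emit:
{"op": "jog_arm", "data": {"targets": [[0, 0, 0, -1.2, 0, 8, 1], [0, 0, 0, 0, 0, 10, 1], [0, 0, 0, 0, 0, 10, 1], [0, 0, 0, 0, 0, 0, 1]]}}

```text
time: 7.9
eef_pos: [0.5411, 0.1931, 0.0771]
tool_rot: [3.14, -0.001, -1.921]
wrist_force: [-0.2, -0.9, -4.5]
width: 0.0229
```

```bash
python3 go.py .542 .193 .042 -110.1
```

```text
t 7.9 pos [0.5411 0.1931 0.0771] yaw -110.04 F [-0.2 -0.9 -4.5] w 0.0229 q6 2.14
turn [ 0.0019 -0.0014  0.001 ] shift mm [-0.3 -0.9 35.1]
```

Emit:
{"op": "jog_arm", "data": {"targets": [[0.002, -0.001, 0, -0.3, -0.9, 7, 1], [0, 0, 0, 0, 0, 7, 1], [0, 0, 0, 0, 0, 0, 1]]}}

```text
time: 8.28
eef_pos: [0.5423, 0.1931, 0.0621]
tool_rot: [-3.141, -0.0, -1.921]
wrist_force: [-0.2, -0.4, -4.7]
width: 0.0228
```

```bash
python3 go.py .542 .193 .042 -110.1
python3 - <<'E'
from h import *
from station import env
b=env.camera("wrist")[:,:,::-1].copy(); cv2.imwrite("pics/w4.png",b)
E
```

```text
t 8.275 pos [0.5423 0.1931 0.0621] yaw -110.04 F [-0.2 -0.4 -4.7] w 0.0228 q6 2.14
turn [-0.0004 -0.0002  0.001 ] shift mm [ 0.2  0.3 20.1]
```

View pics/w4.png

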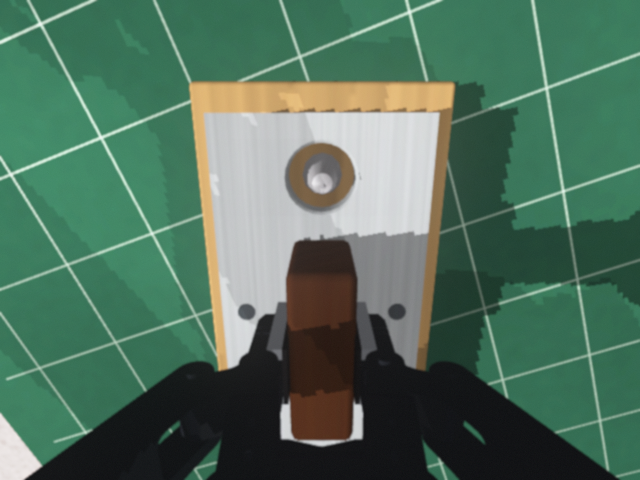

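The pin stands centred in the front hole at about (321,178), and the wrist load still shows only the plate's weight. Continuing down.

Emit:
{"op": "jog_arm", "data": {"targets": [[0, 0, 0, 0, 0, 6, 1], [0, 0, 0, 0, 0, 6, 1], [0, 0, 0, 0, 0, 3, 1], [0, 0, 0, 0, 0, 0, 1]]}}

```text
time: 8.82
eef_pos: [0.5432, 0.1933, 0.0469]
tool_rot: [-3.14, 0.001, -1.921]
wrist_force: [0.4, -0.3, -4.4]
width: 0.0224
```

```bash
python3 go.py .542 .193 .042 -110.1
```

```text
t 8.825 pos [0.5432 0.1933 0.0469] yaw -110.04 F [ 0.4 -0.3 -4.4] w 0.0224 q6 2.14
turn [-0.0019  0.0008  0.0011] shift mm [0.7 1.  4.9]
```

Emit:
{"op": "jog_arm", "data": {"targets": [[-0.002, 0, 0, 0.5, 1, 3, 1], [0, 0, 0, 0, 0, 1.5, 1], [0, 0, 0, 0, 0, 0, 1]]}}

```text
time: 9.2
eef_pos: [0.5423, 0.1932, 0.0424]
tool_rot: [-3.141, 0.001, -1.921]
wrist_force: [-0.1, 0.3, -4.6]
width: 0.0228
```

```bash
python3 go.py .542 .193 .042 -110.1
```

```text
t 9.2 pos [0.5423 0.1932 0.0424] yaw -110.04 F [-0.1  0.3 -4.6] w 0.0228 q6 2.14
turn [-0.0003  0.0011  0.001 ] shift mm [0.3 0.2 0.4]
```

Emit:
{"op": "jog_arm", "data": {"targets": [[0, 0.001, 0, 0, 0, 1, 1], [0, 0, 0, 0, 0, 0, 1]]}}

```text
time: 9.45
eef_pos: [0.5427, 0.1934, 0.0423]
tool_rot: [-3.141, 0.0, -1.921]
wrist_force: [-0.2, 0.9, -4.7]
width: 0.023
```

Emit:
{"op": "jog_arm", "data": {"targets": [[0, 0, 0, 0, 0, 1, 1], [0, 0, 0, 0, 0, 0, 1]]}}

```text
time: 9.7
eef_pos: [0.5431, 0.1934, 0.0421]
tool_rot: [-3.14, 0.001, -1.92]
wrist_force: [-0.5, -0.4, -4.3]
width: 0.0227
```

Emit:
{"op": "jog_arm", "data": {"targets": [[0, 0, 0, 0, 0, 2.5, 1], [0, 0, 0, 0, 0, 0, 1]]}}

```text
time: 9.95
eef_pos: [0.5437, 0.1936, 0.0425]
tool_rot: [-3.14, 0.0, -1.92]
wrist_force: [-0.3, -0.3, -4.6]
width: 0.0229
```

Emit:
{"op": "jog_arm", "data": {"targets": [[0, 0, 0, 0, 0, 2, 1], [0, 0, 0, 0, 0, 1, 1]]}}

```text
time: 10.2
eef_pos: [0.544, 0.1937, 0.0421]
tool_rot: [-3.141, -0.0, -1.92]
wrist_force: [-4.7, -2.0, 4.5]
width: 0.023
```

At z = 0.0421 the vertical force flipped from -4.6 to +4.5 N. The predicted flush height was 0.042, so the plate is bearing on the wood. Releasing.

Emit:
{"op": "jog_arm", "data": {"targets": [[0, 0, 0, 0, 0, 0, 0.4], [0, 0, 0, 0, 0, 0, 0.2], [0, 0, 0, 0, 0, 0, 0], [0, 0, 0, 0, 0, 0, 0], [0, 0, 0, 0, 0, 0, 0]]}}

```text
time: 10.82
eef_pos: [0.5465, 0.1942, 0.0429]
tool_rot: [-3.137, 0.003, -1.92]
wrist_force: [0.4, -0.0, -0.2]
width: 0.0855
```

Emit:
{"op": "jog_arm", "data": {"targets": [[0, 0, 0, 0, 0, -20, 0], [0, 0, 0, 0, 0, -30, 0], [0, 0, 0, 0, 0, -40, 0], [0, 0, 0, 0, 0, -40, 0], [0, 0, 0, 0, 0, -20, 0]]}}

```text
time: 11.45
eef_pos: [0.545, 0.194, 0.2008]
tool_rot: [-3.137, 0.002, -1.92]
wrist_force: [-0.2, 0.6, -0.9]
width: 0.0854
```

```bash
python3 go.py .542 .193 .2 -110.1
python3 - <<'E'
from h import *
from station import env
im=env.camera("wrist");cm=env.camera_model("wrist");b=im[:,:,::-1].copy()
ms=env.masks_of("wrist","long_plate")
for m in ms: print(m["confidence"],m["bbox"],m["pixels"].sum())
q,f=fit(cm,'long',ms[0]["pixels"],[.5407,.1934,2.7914],.023);print(q,f)
overlay(b,cm,'long',q,.023); overlay(b,cm,'jig',[.5407,.1934,2.7914],col=(255,255,0)); cv2.imwrite("pics/w5.png",b)
cv2.imwrite("pics/s5.png",env.camera("scene")[:,:,::-1])
E
```

```text
t 11.45 pos [0.545  0.194  0.2008] yaw -110.02 F [-0.2  0.6 -0.9] w 0.0854 q6 2.14
turn [-0.0045  0.0025  0.0013] shift mm [1.9 2.5 0.8]
0.64 [266.1, 113.7, 381.4, 311.1] 18892
[0.5451726  0.19516429 2.79478291] 1424.31787109375
```

View pics/w5.png

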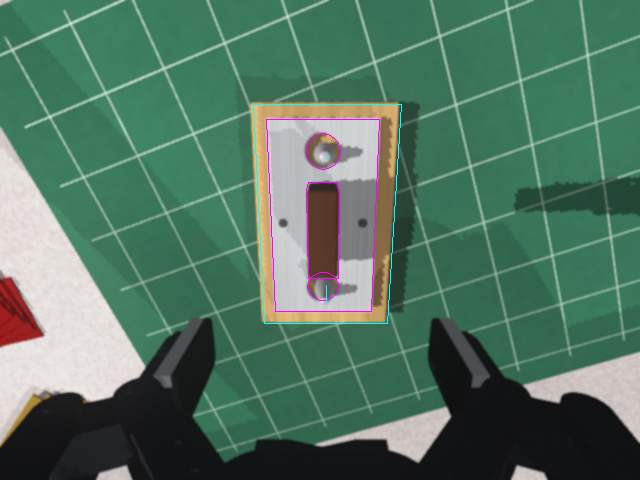

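View pics/s5.png

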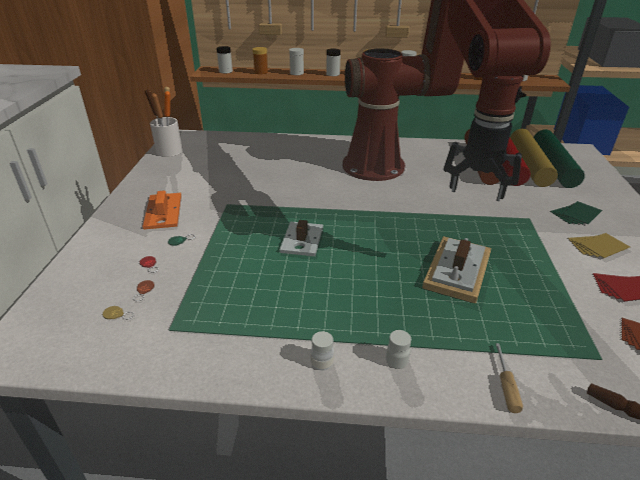

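Run:
```python
from h import *
from station import env
im=cv2.imread("pics/s5.png");cm=env.camera_model("scene")
raw=cv2.resize(im[215:315,410:510],None,fx=4,fy=4,interpolation=cv2.INTER_CUBIC);b=raw.copy()
overlay(b,cm,'long',[.5452,.1952,2.7948],.023,S=4,off=np.array([410,215]))
overlay(b,cm,'jig',[.5407,.1934,2.7914],S=4,off=np.array([410,215]),col=(255,255,0))
cv2.imwrite("pics/s6.png",np.hstack([raw,b]))
```

```text
(no output)
```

View pics/s6.png

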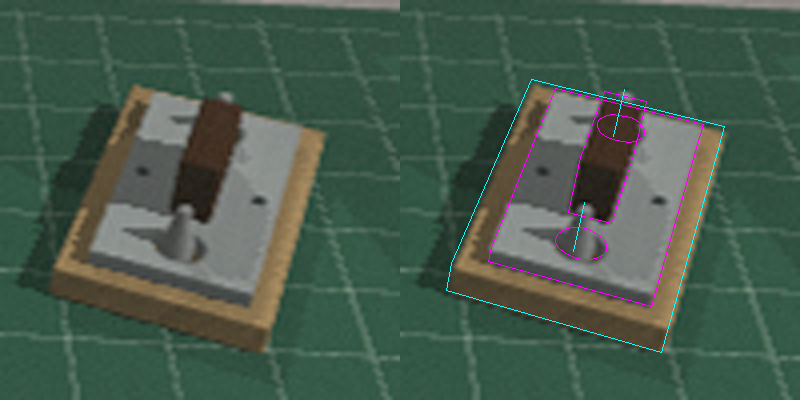

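The scene crop shows the plate lying flat on the wood with both pins through its holes. The near pin is at about (185,235) in the crop, and the model outline at flush height fits. Handing in.

Run:
```python
from station import env
print(env.job_done(), env.read_state()["time"])
```

```text
the job is handed in; nothing more can be done
the job is handed in; nothing more can be done
```

The long aluminium plate is on the jig with both pins through its holes. I let go only after it was down, and handed the job in after about 11.5 s of robot time.

- **Seating:** At tool height 0.0421 m (0.042 m predicted for flush), the vertical force on the wrist flipped from -4.6 to +4.5 N. I released only then and backed off about 160 mm.
- **Final position:** The wrist and scene views show the plate flat on the wood and parallel to the base within about 0.2°. Its centre is about 5 mm off the base's centre, against the 15 mm allowed.
- **Short plate:** It looks unmoved in the last scene picture; I did not measure it again.
- **Small disagreement:** The fit from the wrist camera puts the plate about 4 mm further along x than the tool reading when the plate touched down suggested. That is roughly the hole clearance, and the tool also drifted a few millimetres while pressing and opening.

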